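# Bolt the cheese transport case against its spring safety catch

## Robot

A 7-joint arm with a two-finger parallel gripper is mounted at the origin on the work surface. World frame = base frame: x ahead of the robot, y to its left, z up, the work surface at z = 0. Lengths are in m, angles in degrees, forces in N, time in s.
With the tool pointing down it reaches from about 0.425 to 0.95 m from the base axis. Payload 4.7 kg.
Tool frame: the origin (TCP) lies at the very end of the fingers, on their centre line; the grasp point (between the pads) lies manip.grip_point_offset behind it (manip.grip_point_offset is the distance from the TCP to the grasp point, in m); z points along the fingers, y is the direction in which the jaws open and shut (so a half turn about z gives the same grasp; the last joint's range is limited). The gripper opens to 87 mm and grips with 3 to 60 N. Pads are 19 mm wide; open, the fingers measure 117 mm over their backs; the gripper's body (75 mm by 190 mm) begins 51 mm behind the grasp point.
Start: joints at [-65.598, 26.849, -2.785, 87.806, 1.381, 65.374, -4.715], TCP at [0.296, 0.606, 0.223] pointing down, gripper open.
Joint ranges: [-148.3, 148.3], [-19.14, 114.17], [-79.39, 73.82], [5.75, 140.21], [-59.74, 239.74], [12.07, 113.84], [-152.46, 152.46]. Speed limits (degrees/s): [147.25, 147.25, 180, 180, 180, 180, 180].

## Interface

Orientations are given as a 3x3 rotation matrix whose columns are the frame's x, y, z axes.
In Python, from workcell import manip, optics, workorder, boxes_of, place_of gives the robot as it stands.
- The arm moves only by the tool arm_command, never from a script. Its argument "deltas" is one flat list of numbers, 7 for each row, row after row: the shift along the tool's x, y, z in mm, then the turn, a rotation vector about the tool's x, y, z in rad, then the finger opening in mm, from 0 to 87. In form: [tx, ty, tz, rx, ry, rz, claw, tx, ty, tz, rx, ry, rz, claw, ...]. A call has 1 to 12 rows; each row is the pose to reach, as a shift and turn from the pose commanded when the call began, along the tool's axes at that moment; what a row does not reach only later rows make up. A row lasts 1/8 s, in which the tool goes at most 62.5 mm and 10.7 degrees, less where a joint would pass 70% of its speed; a pose out of reach is approached as far as the arm can. A call with a gripper value outside its range is refused whole. The fingers move at their own pace and stop on an object; "grip_force" is the grip in N (left out, the last holds). Time passes only in rows, so rows that repeat a pose let the fingers close. It gives the time, the measured TCP pose, the force and the opening at its end, in the units of the state.
- manip.get_obs(): the state, without advancing time (a new reading comes with each control period).
- optics.snapshot(name): name is "side" or "top" or "wrist"; returns a dict with "frame" (384x512x3 uint8, red, green, blue), "fx", "fy", "cx", "cy" (pixels), "origin" and "attitude" of the camera in the world. Camera axes: x right, y up, looking along -z (the intrinsics and any distortion apply to the point x, -y, -z); pixel columns grow to the right and rows downward; lengths in m; the calibration is good to about 2 mm. A picture is of the moment at which its call begins. There is no depth.
- workorder.job_done(): hands the job in, once; it reports no verdict.
Trained networks look in a picture, given as the dict that the camera call returned (one of the last four; its "shot" number tells which), for a name from the list of things; names that differ only in an ending like _2 or _b are one class to them, and where a whole thing is asked for, a point or a joint stands for the part that bears it (a point fixed in the world has none). Each returns a list of dicts, best first, with "confidence" (0 to 1); they miss things now and then, are a little off and sometimes report something else, mostly with a low value. They report only what shows in the picture. A call takes as long as a camera call.
- boxes_of(picture, query): "pixel" ([column, row] in pixels, amid what is visible of it).
- place_of(picture, query): "pixel" ([column, row] in pixels: a listed point, or the origin of a listed thing).
The state is a dict: "time": time; "joints": joint angles; "joint_velocities": joint speeds; "joint_torque": joint torques, N m; "ee_pos": TCP position; "orientation": TCP orientation; "wrist_force": force on the tool from outside, world axes, zero at the start; "moment": the same for the moment, N m; "width": opening from 0.0 (shut) to 1.0 (fully open).
Only numpy, scipy, OpenCV 4.12 (cv2) and the standard library are available. Lean on these libraries where they do the work, as an engineer would, in place of code of your own. Each camera call takes 0.05 s, during which the arm holds its last target. There are 200 camera calls.

## Task

Bolt the lid of the grey cheese transport case: press the spring safety catch (the long ribbed bar on the lid) down with one fingertip and, keeping it held down, push the bolt's upright tab with the other fingertip until the bolt is fully home in its keeper; only then let the catch spring back up. Grip nothing - neither tab nor bar is to be taken between the fingers - and leave the cheeses, rolls, jar and stamp where they stand.

Things in the scene. Friction and masses are not known exactly. Their poses are not given: they have to be found in the camera images.
- case: grey steel cheese transport case fixed to the table, 260 mm (x) by 360 mm (y), lid top 112 mm up; origin at the centre of its underside. z up; +y is the way the bolt slides home; +x points from the catch bar across to the bolt. Bar and bolt lie side by side on the lid, both along y, their centre lines 55 mm apart (bar at x -30, bolt at x +25 mm).
- keeper (a point): middle of the dark keeper eye at the lid's +y end, 17 mm above the lid, into which the bolt's rod slides. Keeper top 34 mm above the lid. The rod (12 mm thick, top 23 mm above the lid) runs through two low dark guides (tops 28 mm above the lid), 48 to 62 mm behind and 93 to 107 mm ahead of the tab's start.
- catch_top (a point): centre of the top of the spring safety catch: a ribbed steel press bar, 30 mm wide (x) and 150 mm long (y), with no tall thing round it. Released, its top stands 48 mm above the lid. It moves only straight down, all along its length, and springs back. Axes as the case; the point moves with the bar.
- tab_top (a point): centre of the top of the bolt's upright thumb tab: a steel plate 26 mm wide (x), 10 mm thick (y), its top 64 mm above the lid and its wide part from 32 to 64 mm above it. Push its rear face (-y side) towards +y. At the start it is about 20 mm behind (-y) the bar's middle. Axes as the case; the point moves with the bolt.
- bolt (a joint): slide of the bolt, m: 0 fully drawn back (open), 0.050 fully home in the keeper (stop). Starts within 2 mm of 0, slides along the case's +y against about 2 N of friction, stays where it is left. While the catch is up its teeth block the bolt at about 3 mm, or half-way if it is let up there.
- catch (a joint): how far the catch bar is pressed, m: 0 up, 0.012 its bottom stop. The bolt passes only with it pressed 0.0055 or more; spring about 3 N at the top, 7 N at the bottom. Let go with the bolt home (beyond 0.047) it springs up behind the bolt's lug and locks it.
- cheese_a: a red waxed cheese wheel, 150 mm across, 72 mm high, about 1.2 kg, on the table; not to be disturbed. Origin at the centre of its underside.
- cheese_b: a red waxed cheese wheel, as cheese_a; not to be disturbed. Origin at the centre of its underside.
- cheese_c: a red waxed cheese wheel, as cheese_a; not to be disturbed. Origin at the centre of its underside.
- label_roll: a roll of paper labels lying flat on the table, 110 mm across, 60 mm high, with a hole; not to be disturbed. Origin at the centre of its underside.
- wax_jar: an amber jar, 44 mm across, 45 mm high, standing on the case's lid; not to be disturbed. Origin at the centre of its underside.
- tape_roll: a roll of cardboard-brown tape lying on the case's lid, 56 mm across, 24 mm high; not to be disturbed. Origin at the centre of its underside.
- stamp: a turned wooden hand stamp, 40 mm across the foot, 64 mm high, standing on the case's lid; not to be disturbed. Origin at the centre of its underside.

How it is judged:
By the outcome, as a careful person would: the job done as asked, in the order asked, and still so for the second after the job is handed in, with the robot touching nothing.
It also fails if it takes over 37 s, if anything falls off the work surface, if the arm or the gripper's body presses on something with over 40 N, if the wrist force passes 120 N, or if a joint passes its speed limit or range.

## Working session

There is one attempt and no reset: what is moved stays moved. The work goes in short steps, Python scripts to look and compute and a tool call to move; the robot and the scene stay as the last step left them, time stands still between calls to the robot, and variables do not carry over. Pictures are saved under pics/ and viewed, about 8 in all and at most 12, crops included, and the job is handed in when it is done.

Besides the shell and the picture viewer there is one more tool, called after "Request:" as name(argument=value, ...) on one line, values as JSON. arm_command: Moves the arm, as the interface text tells. Its arguments: {"type":"object","properties":{"deltas":{"type":"array"},"grip_force":{"type":"number"}},"required":["deltas"]}

```bash
mkdir -p pics; ls
cat > h.py <<'E'
import numpy as np, cv2
from workcell import manip, optics, workorder, boxes_of, place_of
def ray(p,px):
    d=np.array([(px[0]-p['cx'])/p['fx'],-(px[1]-p['cy'])/p['fy'],-1.])
    d=np.array(p['attitude'])@d; return np.array(p['origin']),d/np.linalg.norm(d)
def tri(rs):
    A=np.zeros((3,3));b=np.zeros(3)
    for o,d in rs:
        P=np.eye(3)-np.outer(d,d);A+=P;b+=P@o
    x=np.linalg.solve(A,b);return x,[round(1000*np.linalg.norm((np.eye(3)-np.outer(d,d))@(x-o)),1) for o,d in rs]
def atz(p,px,z):
    o,d=ray(p,px);return o+d*(z-o[2])/d[2]
def save(p,n): cv2.imwrite('pics/'+n,cv2.cvtColor(p['frame'],cv2.COLOR_RGB2BGR))
E
python3 - <<'E'
from h import *
P={n:optics.snapshot(n) for n in('side','top','wrist')}
print([ (k) for k in P['top']], manip.grip_point_offset)
cv2.imwrite('pics/a.png',cv2.cvtColor(np.hstack([P['side']['frame'],P['top']['frame']]),cv2.COLOR_RGB2BGR)[:, :]) if 0 else None
for n in P: save(P[n],n+'1.png')
for n in P: print(n,np.round(P[n]['origin'],3),P[n].get('distortion'))
for q in['keeper','catch_top','tab_top','case','wax_jar','tape_roll','stamp','label_roll','cheese_a']:
    for n in P:
        for r in place_of(P[n],q)[:3]: print(q,n,np.round(r['pixel'],1),round(r['confidence'],2), np.round(atz(P[n],r['pixel'],{'keeper':.129,'catch_top':.16,'tab_top':.176,'wax_jar':.112,'tape_roll':.112,'stamp':.112}.get(q,0)),3))
o=manip.get_obs();print(o['time'],np.round(o['ee_pos'],3),np.round(o['orientation'],3),o['wrist_force'],o['width'])
E
```

```text
pics
['frame', 'fx', 'fy', 'cx', 'cy', 'origin', 'attitude', 'shot'] 0.0187
side [ 0.245 -0.651  0.972] None
top [ 0.389 -0.018  1.384] None
wrist [0.231 0.636 0.384] None
keeper side [240.3 146.2] 0.65 [0.659 0.15  0.129]
keeper side [245.6 221.8] 0.59 [ 0.533 -0.118  0.129]
keeper top [207.1 168.6] 0.64 [0.656 0.151 0.129]
catch_top side [212.2 169.5] 0.83 [0.526 0.072 0.16 ]
catch_top top [236.1 211.4] 0.58 [0.522 0.062 0.16 ]
tab_top side [229.1 172.9] 0.8 [0.557 0.023 0.176]
tab_top top [249.1 196.5] 0.56 [0.562 0.024 0.176]
case side [227.3 207.9] 0.69 [0.552 0.039 0.   ]
case top [241.7 208.6] 0.77 [0.548 0.054 0.   ]
case top [238.8 161.5] 0.18 [0.706 0.062 0.   ]
wax_jar side [248.6 224.3] 0.7 [ 0.542 -0.119  0.112]
wax_jar top [293.3 202.5] 0.61 [ 0.551 -0.107  0.112]
wax_jar top [240.6 207.6] 0.45 [0.538 0.052 0.112]
tape_roll side [194.8 152.5] 0.64 [0.526 0.209 0.112]
tape_roll top [186.8 206.4] 0.79 [0.545 0.214 0.112]
tape_roll top [240.5 206.7] 0.47 [0.541 0.052 0.112]
tape_roll top [394.1 173.3] 0.19 [ 0.634 -0.413  0.112]
stamp side [256.7 169.4] 0.45 [0.663 0.05  0.112]
stamp top [239.1 164.8] 0.49 [0.67  0.055 0.112]
label_roll side [202.3 125.5] 0.9 [0.648 0.445 0.   ]
label_roll side [212.5 168.2] 0.35 [0.585 0.22  0.   ]
label_roll top [122.1 177.9] 0.93 [ 0.658  0.451 -0.   ]
cheese_a side [349.2 323.8] 0.95 [ 0.658 -0.446  0.   ]
cheese_a side [143.2 146.6] 0.69 [0.409 0.439 0.   ]
cheese_a side [275.7 369. ] 0.6 [ 0.436 -0.448  0.   ]
cheese_a top [394.8 171.9] 0.94 [ 0.661 -0.45   0.   ]
cheese_a top [122.3 249.7] 0.91 [0.422 0.443 0.   ]
cheese_a top [398.9 241.6] 0.71 [ 0.433 -0.448  0.   ]
cheese_a wrist [187.7 303.8] 0.77 [0.422 0.435 0.   ]
1.5 [0.296 0.606 0.223] [[-0.898  0.439 -0.   ]
 [ 0.439  0.898  0.   ]
 [ 0.     0.    -1.   ]] [ 0.89089136  0.25427006 -0.12003655] 0.9973322415434495
```

Run:
```python
import cv2,numpy as np
a=cv2.imread('pics/side1.png')[110:250,150:300];b=cv2.imread('pics/top1.png')[130:270,170:320]
cv2.imwrite('pics/v1.png',np.vstack([cv2.resize(x,(640,298)*1,interpolation=3) if 0 else cv2.resize(x,None,fx=2.1,fy=2.1,interpolation=2) for x in(a,b)])) if 0 else cv2.imwrite('pics/v1.png',np.hstack([cv2.resize(x,(400,373),interpolation=2) for x in(a,b)]))
```

```text
(no output)
```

View pics/v1.png

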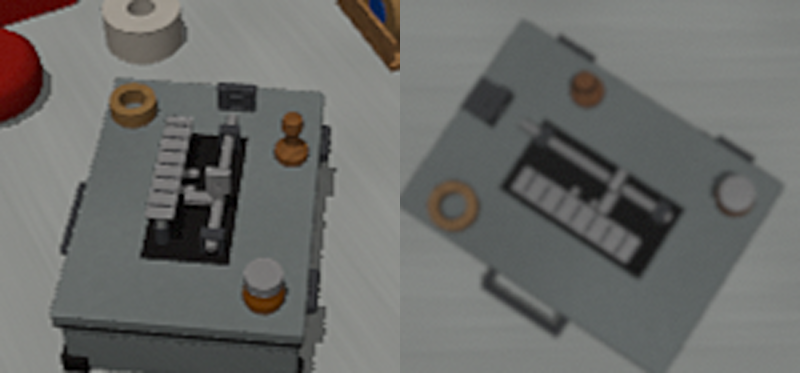

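The picture shows the case yawed about -31°. The bar is at crop (570,220) in the top view, the tab at (615,185) and the keeper at (488,100), and the networks agree. I'm moving above and just behind the tab, with the jaw axis along case +x.

Request:
arm_command(deltas=[-18,-17,-10,0,0,0.07,60,-55,-51,-25,0,0,0.2,40,-101,-94,-47,0,0,0.36,40,-147,-136,-47,0,0,0.53,40,-193,-178,-47,0,0,0.7,40,-239,-220,-47,0,0,0.86,40,-285,-263,-47,0,0,1.03,40,-331,-306,-47,0,0,1.2,40,-377,-349,-47,0,0,1.36,40,-420,-388,-47,0,0,1.51,40,-450,-415,-47,0,0,1.61,40,-462,-427,-47,0,0,1.658,40])

```text
time: 3.0
ee_pos: [0.5239, 0.0161, 0.2703]
orientation: [[0.523, 0.852, 0.001], [0.852, -0.523, 0.0], [0.001, 0.001, -1.0]]
wrist_force: [0.2, 1.0, 0.9]
width: 0.458
```

Run:
```python
from h import *
P={n:optics.snapshot(n) for n in('wrist','side','top')}
o=manip.get_obs();print(o['time'],np.round(o['ee_pos'],4),np.round(o['orientation'],3),np.round(o['wrist_force'],1),o['width'])
p=P['wrist'];cv2.imwrite('pics/w2.png',cv2.cvtColor(p['frame'],4))
for q,z in(('keeper',.129),('catch_top',.16),('tab_top',.176)):
    for n in P:
        for r in place_of(P[n],q)[:2]: print(q,n,np.round(r['pixel'],1),round(r['confidence'],2),np.round(atz(P[n],r['pixel'],z),4))
```

```text
3.15 [0.5234 0.0201 0.2697] [[ 0.516  0.856 -0.   ]
 [ 0.856 -0.516  0.001]
 [ 0.001 -0.001 -1.   ]] [0.4 0.4 0.5] 0.463527255298223
keeper side [240.6 146.6] 0.68 [0.659  0.1477 0.129 ]
keeper top [206.1 168.9] 0.73 [0.6556 0.1537 0.129 ]
keeper top [188.5 207.6] 0.67 [0.5393 0.2058 0.129 ]
catch_top wrist [233.4 135.3] 0.68 [0.5277 0.065  0.16  ]
catch_top wrist [265.9 123.3] 0.55 [0.5556 0.0593 0.16  ]
catch_top side [211.3 167.9] 0.9 [0.5266 0.0792 0.16  ]
tab_top wrist [295.9 171. ] 0.81 [0.5569 0.0158 0.176 ]
tab_top side [232.2 172.4] 0.52 [0.5654 0.0209 0.176 ]
tab_top side [347.5 321.9] 0.37 [ 0.5826 -0.4779  0.176 ]
```

View pics/w2.png

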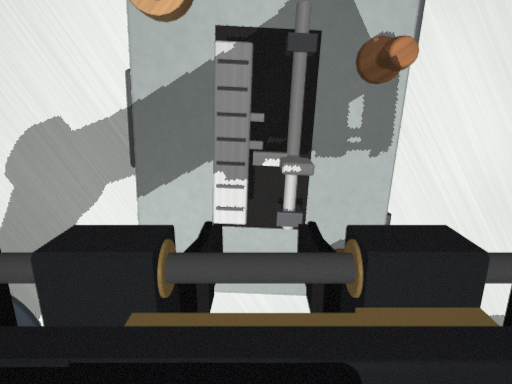

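The wrist view shows the bar spanning columns 215–252 and rows 42–223, with the tab top at about (297,163). Next I compute axes and offsets.

Run:
```python
from h import *
p=optics.snapshot('wrist');o=manip.get_obs();R=np.array(o['orientation']);t=np.array(o['ee_pos'])
f=lambda px,z:np.round(1000*R.T@(atz(p,px,z)-t),1)
for n,px,z in(('barTL',(216,42),.16),('barTR',(252,42),.16),('barBL',(213,223),.16),('barBR',(246.5,223),.16),('tabL',(281,170),.176),('tabR',(314,170),.176),('tabT',(297,157),.176),('tabtopfront/back',(297,173),.176),('rod hi',(303,5),.135),('rod lo',(290,205),.135),('lidL top',(130,0),.112),('lidL low',(139,220),.112),('lidR top',(423,0),.112),('lidR low',(389,200),.112)): print(n,f(px,z))
print(np.round(1000*t,1))
c=cv2.cvtColor(p['frame'],4)[20:250,180:340];cv2.imwrite('pics/c.png',cv2.resize(c,None,fx=2.6,fy=2.6,interpolation=2))
```

```text
barTL [114.6 -34.3 109.5]
barTR [114.7  -6.8 109.5]
barBL [-32.8 -42.  109.5]
barBR [-32.8 -12.5 109.5]
tabL [18.1 16.1 93.5]
tabR [18.1 42.4 93.5]
tabT [28.5 28.5 93.5]
tabtopfront/back [15.7 28.9 93.5]
rod hi [146.6  34.4 134.5]
rod lo [-24.   27.9 134.5]
lidL top [ 156.5 -114.3  157.5]
lidL low [ -47.6 -125.9  157.5]
lidR top [156.5 141.8 157.5]
lidR low [-25.8 130.8 157.5]
[523.9  20.3 269.5]
```

View pics/c.png

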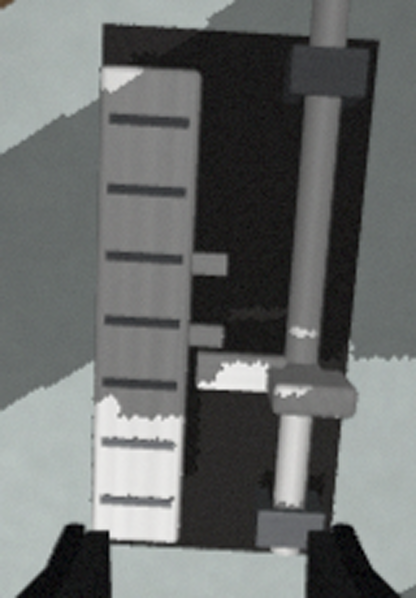

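Request:
arm_command(deltas=[-5,1.5,10,0,0,0.05,40,-5,1.5,35,0,0,0.05,40,-5,1.5,65,0,0,0.05,40,-5,1.5,90,0,0,0.05,40,-5,1.5,103,0,0,0.05,40,-5,1.5,105,0,0,0.05,40,-5,1.5,105,0,0,0.05,40])

```text
time: 4.53
ee_pos: [0.5232, 0.0147, 0.1651]
orientation: [[0.558, 0.83, 0.001], [0.83, -0.558, 0.0], [0.001, 0.001, -1.0]]
wrist_force: [0.3, 0.2, -0.6]
width: 0.459
```

Run:
```python
from h import *
p=optics.snapshot('wrist');s=optics.snapshot('side');o=manip.get_obs();print(o['time'],np.round(o['ee_pos'],4),np.round(o['orientation'],3),np.round(o['wrist_force'],1),o['width'])
a=cv2.cvtColor(p['frame'],4)[60:290,140:380];b=cv2.cvtColor(s['frame'],4)[130:245,170:290]
cv2.imwrite('pics/d.png',np.hstack([cv2.resize(x,(400,383),interpolation=2) for x in(a,b)]))
```

```text
4.625 [0.5234 0.0148 0.1654] [[ 0.558  0.83   0.002]
 [ 0.83  -0.558  0.   ]
 [ 0.001  0.001 -1.   ]] [-1.4 -0.3  0.2] 0.45842457256839214
```

View pics/d.png

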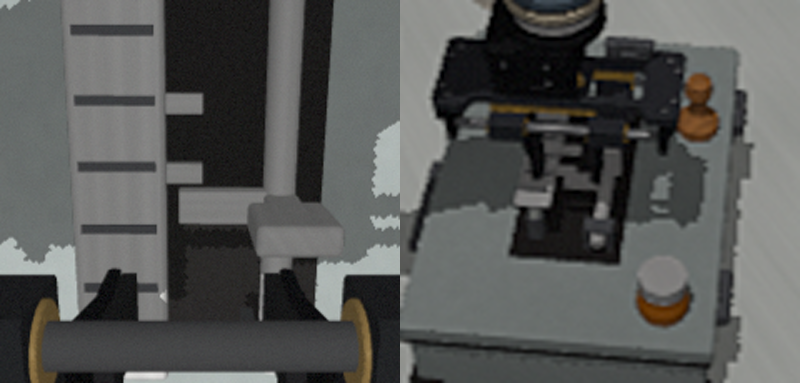

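The picture shows the left finger over the bar (crop 125,285) and the right finger behind the tab (275,285), in line with it. Pressing the bar down now.

Request:
arm_command(deltas=[0,0,4,0,0,0,40,0,0,8,0,0,0,40,0,0,11,0,0,0,40,0,0,14,0,0,0,40,0,0,15,0,0,0,40,0,0,15,0,0,0,40])

```text
time: 5.38
ee_pos: [0.5232, 0.0149, 0.1499]
orientation: [[0.558, 0.83, 0.001], [0.83, -0.558, 0.0], [0.001, 0.001, -1.0]]
wrist_force: [0.4, 0.5, 5.4]
width: 0.463
```

Request:
arm_command(deltas=[0,0,1,0,0,0,40,3,0,1,0,0,0,40,6,0,1,0,0,0,40,10,0,1,0,0,0,40,14,0,1,0,0,0,40,18,0,1,0,0,0,40,22,0,1,0,0,0,40,25,0,1,0,0,0,40,25,0,1,0,0,0,40])

```text
time: 6.5
ee_pos: [0.5355, 0.0333, 0.1485]
orientation: [[0.559, 0.829, -0.003], [0.829, -0.559, -0.003], [-0.004, -0.001, -1.0]]
wrist_force: [-2.9, -3.8, 6.9]
width: 0.46
```

Run:
```python
from h import *
p=optics.snapshot('wrist');s=optics.snapshot('side');o=manip.get_obs();print(o['time'],np.round(o['ee_pos'],4),np.round(o['wrist_force'],1),np.round(np.array(o['orientation']).T@o['wrist_force'],1),o['width'])
a=cv2.cvtColor(p['frame'],4)[60:290,140:380];b=cv2.cvtColor(s['frame'],4)[130:245,170:290]
cv2.imwrite('pics/e.png',np.hstack([cv2.resize(x,(400,383),interpolation=2) for x in(a,b)]))
```

```text
6.6 [0.5355 0.0333 0.1485] [-3.1 -4.   6. ] [-5.1 -0.3 -6. ] 0.4598494186400609
```

View pics/e.png

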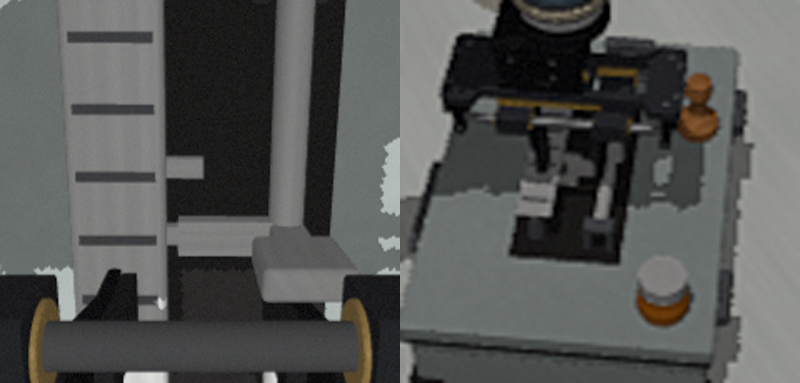

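The wrist view shows the bolt moving: the lug is now beside the first tooth at (170,235) and the finger is against the tab. Continuing.

Request:
arm_command(deltas=[4,0,0,0,0,0,40,8,0,0,0,0,0,40,12,0,0,0,0,0,40,16,0,0,0,0,0,40,20,0,0,0,0,0,40,24,0,0,0,0,0,40,27,0,0,0,0,0,40,30,0,0,0,0,0,40,30,0,0,0,0,0,40])

```text
time: 7.72
ee_pos: [0.5523, 0.058, 0.1485]
orientation: [[0.559, 0.829, -0.003], [0.829, -0.559, -0.003], [-0.004, -0.001, -1.0]]
wrist_force: [-2.9, -4.0, 7.0]
width: 0.459
```

Request:
arm_command(deltas=[2,0,0,0,0,0,40,4,0,0,0,0,0,40,5,0,0,0,0,0,40,5,0,0,0,0,0,40])

```text
time: 8.22
ee_pos: [0.5548, 0.0616, 0.1485]
orientation: [[0.559, 0.829, -0.003], [0.829, -0.559, -0.003], [-0.004, -0.001, -1.0]]
wrist_force: [-3.4, -5.5, 7.1]
width: 0.457
```

Request:
arm_command(deltas=[2,0,0,0,0,0,40,4,0,0,0,0,0,40,4,0,0,0,0,0,40])

```text
time: 8.6
ee_pos: [0.5549, 0.0617, 0.1486]
orientation: [[0.562, 0.827, -0.008], [0.827, -0.562, -0.006], [-0.01, -0.003, -1.0]]
wrist_force: [-9.7, -10.5, 13.2]
width: 0.46
```

Request:
arm_command(deltas=[2,0,0,0,0,0,40,4,0,0,0,0,0,40,4,0,0,0,0,0,40])

```text
time: 8.98
ee_pos: [0.5549, 0.0619, 0.1486]
orientation: [[0.564, 0.826, -0.013], [0.826, -0.564, -0.009], [-0.015, -0.006, -1.0]]
wrist_force: [-15.2, -16.4, 19.6]
width: 0.456
```

Run:
```python
from h import *
p=optics.snapshot('wrist');s=optics.snapshot('side');o=manip.get_obs();print(o['time'],np.round(o['ee_pos'],4),np.round(o['wrist_force'],1),np.round(np.array(o['orientation']).T@o['wrist_force'],1),o['width'])
a=cv2.cvtColor(p['frame'],4)[0:290,100:412];b=cv2.cvtColor(s['frame'],4)[130:245,170:290]
cv2.imwrite('pics/f.png',np.hstack([cv2.resize(x,(400,383),interpolation=2) for x in(a,b)]))
```

```text
9.075 [0.555  0.0619 0.1486] [-16.7 -15.3  18.9] [-22.3  -5.2 -18.6] 0.4551138933140764
```

View pics/f.png

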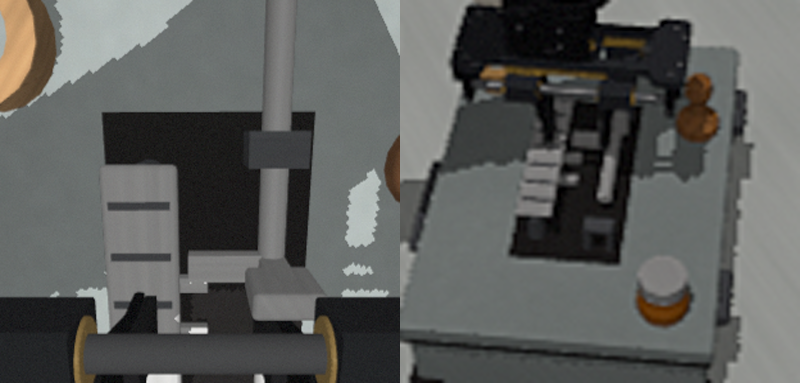

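The hard stop came at 56.5 mm of tip travel: axial force jumped to 22 N, and the lug at (220,265) is past the second tooth. I'm easing off the push with the bar still held down, then lifting.

Request:
arm_command(deltas=[-4,0,0,0,0,0,40,-8,0,0,0,0,0,40,-12,0,0,0,0,0,40,-15,0,0,0,0,0,40,-15,0,0,0,0,0,40,-15,0,-5,0,0,0,40,-15,0,-12,0,0,0,40,-15,0,-25,0,0,0,40,-15,0,-50,0,0,0,40,-15,0,-80,0,0,0,40,-30,0,-110,0,0,0,40,-30,0,-110,0,0,0,40])

```text
time: 10.58
ee_pos: [0.5441, 0.0446, 0.2607]
orientation: [[0.56, 0.829, 0.003], [0.829, -0.56, 0.0], [0.002, 0.002, -1.0]]
wrist_force: [0.5, -0.8, 0.2]
width: 0.46
```

Run:
```python
from h import *
p=optics.snapshot('wrist');s=optics.snapshot('side');o=manip.get_obs();print(o['time'],np.round(o['ee_pos'],4),np.round(o['wrist_force'],1))
for q,z in(('tab_top',.176),('catch_top',.16),('keeper',.129)):
  for P,n in((p,'w'),(s,'s')):
    for r in place_of(P,q)[:1]: print(q,n,np.round(r['pixel'],1),round(r['confidence'],2),np.round(atz(P,r['pixel'],z),4))
a=cv2.cvtColor(p['frame'],4)[0:290,100:412];b=cv2.cvtColor(s['frame'],4)[130:245,170:290]
cv2.imwrite('pics/g.png',np.hstack([cv2.resize(x,(400,383),interpolation=2) for x in(a,b)]))
```

```text
10.675 [0.543  0.0462 0.2581] [-0.4 -0.7 -0. ]
tab_top w [293.3 152.4] 0.62 [0.5835 0.0583 0.176 ]
tab_top s [230.7 159.4] 0.51 [0.5852 0.069  0.176 ]
catch_top w [228.9 181.1] 0.62 [0.5268 0.0651 0.16  ]
catch_top s [213.4 168.7] 0.56 [0.5306 0.0734 0.16  ]
keeper s [240.5 147.2] 0.94 [0.6574 0.1454 0.129 ]
```

View pics/g.png

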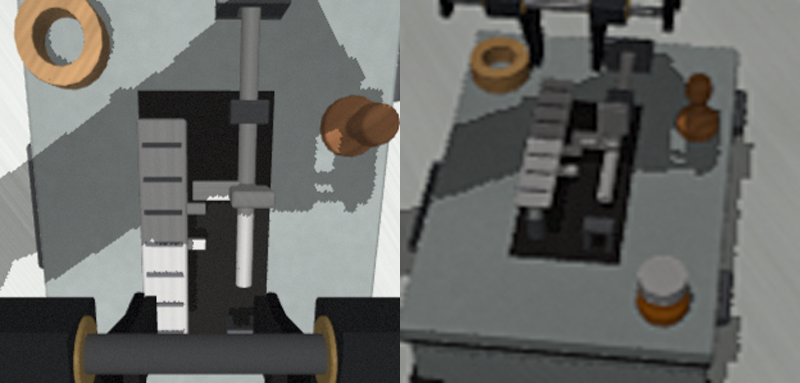

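The wrist view shows the rod inside the keeper (250,8), and the lug (215,190) just past the second tooth (195,208). The jar, tape roll and stamp have not moved. The tab has shifted about 50 mm. The robot is clear and the wrist force is near 0.

```bash
python3 -c "
from h import *
print(workorder.job_done())"
```

```text
the job is handed in; nothing more can be done
None
```

The lid is bolted and the job is handed in at about 10.7 s of robot time. I pressed the catch bar down with one fingertip, to about 11–12 mm judging by the fingertip height. With it held down, I pushed the tab with the other fingertip until the bolt hit its stop. I then eased off the push and lifted clear so the bar could spring up. Nothing was gripped; the opening stayed at 40 mm throughout.

**Checks on the bolt:**
- **Stop:** the tip stopped dead after 56.5 mm of travel, about 7 mm of it the gap I left behind the tab. The push force rose from about 6 to 22 N.
- **Position:** the wrist-camera fixes put the tab about 50 mm further along. The picture shows the rod in the keeper and the lug just past the second tooth.

**Other checks:**
- **Forces:** the highest reading was about 30 N during the push against the stop, and near zero after the fingers lifted off.
- **Other items:** the jar, tape roll and stamp stand where they were. I did not check the cheeses or label roll again, but the arm passed well above them.

**Less certain:** I did not measure the bar's return to full height; the final picture only fits it being up. The side camera's tab and catch positions differed from the wrist camera's by up to 11 mm.

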